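# Set the running clearance of the hold-down jig

## Robot

A 6-joint arm with a two-finger parallel gripper is mounted at the origin on the work surface; the furniture and walls round the work are solid. World frame = base frame: x ahead of the robot, y to its left, z up, the work surface at z = 0. Lengths are in m, angles in rad, forces in N, time in s.
With the tool pointing down it reaches from about 0.25 to 0.775 m from the base axis. Payload 8.9 kg.
Tool frame: the origin (TCP) lies at the very end of the fingers, on their centre line; the grasp point (between the pads) lies 19 mm behind it; x points along the fingers, z is the direction in which the jaws open and shut, and the axes are right-handed (so a half turn about x gives the same grasp; the last joint's range is limited). The gripper opens to 85 mm and grips with 20 to 120 N. Pads are 22 mm wide; open, the fingers measure 114 mm over their backs; the gripper's body (76 mm by 85 mm) begins 54 mm behind the grasp point. The pads swing forward as they close: fully open they stand 13 mm farther back than shut.
Start: joints at [1.136, 0.291, -0.153, 1.127, 0, 1.431], TCP at [0.153, 0.502, 0.231] pointing down, gripper open.
Joint ranges: [-2.52, 2.52], [-0.91, 1.74], [-1.3, 1.37], [-1.96, 2.02], [-1.52, 1.47], [-3.14, 3.14]. Speed limits (rad/s): [2.22, 2.22, 2.79, 3.14, 3.14, 3.14].

## Interface

Orientations are given as a unit quaternion [x, y, z, w].
In Python, from rig import bot gives the robot as it stands. The module is installed in compiled form; this text tells all that it offers.
- The arm moves only by the tool play_rows, never from a script. Its argument "increments" is a list of rows, each a list of 6 numbers: the shift along the tool's x, y, z in mm, then the turn, a rotation vector about the tool's x, y, z in degrees. In form: [[tx, ty, tz, rx, ry, rz], ...]. A call has 1 to 5 rows; each row is the pose to reach, as a shift and turn from the pose commanded when the call began, along the tool's axes at that moment; what a row does not reach only later rows make up. A row lasts 1/10 s, in which the tool goes at most 50 mm and 8.59 degrees, less where a joint would pass 70% of its speed; a pose out of reach is approached as far as the arm can. A call with a gripper value outside its range is refused whole. "jaw" is the finger opening in mm, from 0 to 85.4, set as the call begins (left out, the last holds). The fingers move at their own pace and stop on an object; "grip_force" is the grip in N (left out, the last holds). Time passes only in rows, so rows that repeat a pose let the fingers close. It gives the time, the measured TCP pose, the force and the opening at its end, in the units of the state.
- bot.get_state(): the state, without advancing time (a new reading comes with each control period).
- bot.read_camera(name): name is "scene" or "top" or "wrist"; returns (picture, depth): 384x512x3 uint8, blue, green, red; 384x512 float32, m along the optical axis (not along the pixel's ray), 0 where there is no reading.
- bot.camera_params(name): a dict with "fx", "fy", "cx", "cy" (pixels), "world_to_cam" (4x4, takes a point from world to camera coordinates); the wrist camera has in their place "mount" (4x4, takes a point from camera to tool coordinates, whose origin is the TCP and whose axes are the tool frame's). Camera axes: x right, y down, z forward; pixel columns grow to the right and rows downward; lengths in m; the calibration is good to about 2 mm. A picture is of the moment at which its call begins: read the wrist's pose just before it. camera_params takes no time and is no camera call.
- bot.hand_in(): hands the job in, once; it reports no verdict.
Trained networks look in the newest picture that a camera, given by its name, has taken for a name from the list of things; names that differ only in an ending like _2 or _b are one class to them, and where a whole thing is asked for, a point or a joint stands for the part that bears it (a point fixed in the world has none). Each returns a list of dicts, best first, with "conf" (0 to 1); they miss things now and then, are a little off and sometimes report something else, mostly with a low value. They report only what shows in the picture. A call takes as long as a camera call. They do not tell look-alikes from the thing itself.
- bot.find_in(thing, camera): "box" ([centre column, centre row, width, height] in pixels, round what is visible of it).
- bot.masks_of(thing, camera): "region" (384x512 bool, what is visible of it) and "box" ([centre column, centre row, width, height] in pixels, round what is visible of it).
The state is a dict: "clock": time; "joint_positions": joint angles; "joint_vel": joint speeds; "joint_efforts": joint torques, N m; "tcp_pos": TCP position; "orientation": TCP orientation; "ft_force": force on the tool from outside, world axes, zero at the start; "moment": the same for the moment, N m; "opening": finger opening in m.
Only numpy, scipy, OpenCV 4.12 (cv2) and the standard library are available. Lean on these libraries where they do the work, as an engineer would, in place of code of your own. Each camera call takes 0.05 s, during which the arm holds its last target.

## Task

Put the edging feeder in set-up mode by pressing the keys of its grey panel fully down one at a time: first the round key, then the square key, then the narrow bar key. Then set the board's running clearance: turn the thumbscrew on top of the hold-down jig clockwise until it seats against its stop, and back it off a quarter turn. Finish gripping the thumbscrew still at that setting, without letting go, so that a colleague can lock it, and leave the tools and the loose hinge where they lie.

Things in the scene. Friction and masses are not known exactly. Their poses are not given: they have to be found in the camera images.
- key_round_top (a point): black key, round, 30 mm across, on a square 46 mm bezel on the key panel; the point is the centre of the key's top face, 52 mm above the table with the key up. The three keys stand in one row, 62 mm apart, in an order that differs from start to start
- key_round (a joint): press depth of the round key, m: 0 up, 0.006 fully down, counts as pressed from 0.0045. Sprung: starts to move at 1.7 N, is fully down at 5 N, comes up by itself
- key_square_top (a point): black key, square, 28 x 28 mm, on a square 46 mm bezel on the key panel; the point is the centre of the key's top face, 52 mm above the table with the key up. The three keys stand in one row, 62 mm apart, in an order that differs from start to start
- key_square (a joint): press depth of the square key, m: 0 up, 0.006 fully down, counts as pressed from 0.0045. Sprung: starts to move at 1.7 N, is fully down at 5 N, comes up by itself
- key_bar_top (a point): black key, a narrow bar, 14 mm wide and 38 mm long, on a square 46 mm bezel on the key panel; the point is the centre of the key's top face, 52 mm above the table with the key up. The three keys stand in one row, 62 mm apart, in an order that differs from start to start
- key_bar (a joint): press depth of the bar key, m: 0 up, 0.006 fully down, counts as pressed from 0.0045. Sprung: starts to move at 1.7 N, is fully down at 5 N, comes up by itself
- panel: grey key panel of the edging feeder, fixed box 95 x 200 x 37 mm with the three black keys in a row along its y axis, 8 mm on the robot's side of its middle, and a small dark window behind them; origin at the centre of its underside, x away from the robot
- jig: hold-down jig, fixed: aluminium base plate 170 x 120 x 12 mm, on it a wooden board 162 x 222 x 18 mm; from a dark steel post behind (+x) an arm 36 mm wide, its top 78 mm above the table, reaches over the board to the robot and carries the upright thumbscrew, 10 mm on the -x side of the origin (underside of the plate). Only the thumbscrew stands higher than 83 mm
- thumbscrew_grip (a point): centre of the thumbscrew's flat steel head (a spade), on its axis, 103 mm above the table: the place to grip. The axes turn with the head, z up: it is 48 mm long along x, 12 mm thick along y (grasp across these flats), and reaches from 87 to 115 mm above the table
- thumbscrew (a joint): angle of the thumbscrew, rad; grows as it is tightened, clockwise from above; 2.4 is the hard stop where the shoe under the arm seats on the board, 0 fully slack; starts 0.6 to 1.2 short of the stop. Friction of about 0.08 N m holds it where it is left; it turns without rising or sinking, while the shoe below travels 8 mm a turn
- tape_measure: bystander, loose, to be left where it is: yellow and black tape measure 37 x 70 x 64 mm, standing on the table at the right; origin at the centre of its underside
- driver_1: bystander, loose, to be left where it is: screwdriver with blue handle, 179 mm long, on the table at the left; origin at the centre of its underside
- cup_hinge: bystander, loose, to be left where it is: steel cabinet hinge 92 x 52 x 21 mm, lying on the board of the jig beside the arm; origin at the centre of its underside
Things that resemble listed ones, but are neither listed nor needed, are in the scene too. Of the things shaped like the jig, the aluminium one is meant.

How it is judged:
On the way, in this order (a step that is already met when the one before it is completed fails the run):
1. the round key is pressed down, the other two are up (value of joint key_round above 0.0045 m and value of joint each of key_square, key_bar below 0.002 m), for 0.05 s.
2. the square key is pressed down, the other two are up (value of joint key_square above 0.0045 m and value of joint each of key_round, key_bar below 0.002 m), for 0.05 s.
3. the bar key is pressed down, the other two are up (value of joint key_bar above 0.0045 m and value of joint each of key_round, key_square below 0.002 m), for 0.05 s.
4. the thumbscrew is turned clockwise until it seats (value of joint thumbscrew above 2.35 rad), for 0.1 s.
At the end, for the whole second after the job is handed in: The thumbscrew, having been seated at its stop, stands a quarter turn (1.57 rad, give or take 0.22) back from it, at rest, with the fingers still gripping its head with more than 5 N; all three keys are up (value of joint thumbscrew between 0.609 and 1.049 rad and velocity of joint thumbscrew between -0.1 and 0.1 rad/s and contact force between thumbscrew and the fingers above 5 N and value of joint each of key_round, key_square, key_bar below 0.002 m); the arm keeps its last pose, push and grip.
It fails at once if two keys are held down at once (value of joint each of key_round, key_square above 0.003 m or value of joint each of key_round, key_bar above 0.003 m or value of joint each of key_square, key_bar above 0.003 m).
It fails at once if the tape_measure is moved more than 30 mm (distance of tape_measure from where it was at the start of the episode above 0.03 m).
It fails at once if the driver_1 is moved more than 30 mm (distance of driver_1 from where it was at the start of the episode above 0.03 m).
It fails at once if the cup_hinge is moved more than 30 mm (distance of cup_hinge from where it was at the start of the episode above 0.03 m).
It also fails if it takes over 58 s, if anything falls off the work surface, if the arm or the gripper's body presses on something with over 40 N, if the wrist force passes 120 N, or if a joint passes its speed limit or range.

## Working session

There is one attempt and no reset: what is moved stays moved. The work goes in short steps, Python scripts to look and compute and a tool call to move; the robot and the scene stay as the last step left them, time stands still between calls to the robot, and variables do not carry over. Pictures are saved under pics/ and viewed, and the job is handed in when it is done.

Besides the shell and the picture viewer there is one more tool, called after "Call:" as name(argument=value, ...), one argument or row to a line, values as JSON. play_rows: Moves the arm, as the interface text tells. Its arguments: {"type":"object","properties":{"increments":{"type":"array"},"jaw":{"type":"number"},"grip_force":{"type":"number"}},"required":["increments"]}

```bash
mkdir -p pics; cat > h.py <<'E'
from rig import bot
import numpy as np, cv2
from scipy.spatial.transform import Rotation as R
def shot(cam,name):
    s=bot.get_state(); im,d=bot.read_camera(cam); cv2.imwrite(f'pics/{name}.png',im); np.savez(f'pics/{name}.npz',im=im,d=d,p=s['tcp_pos'],q=s['orientation']); return im,d
def c2w(cam,s=None):
    p=bot.camera_params(cam)
    if 'world_to_cam' in p: T=np.linalg.inv(np.array(p['world_to_cam']))
    else:
        W=np.eye(4); W[:3,:3]=R.from_quat(s['q']).as_matrix(); W[:3,3]=s['p']; T=W@np.array(p['mount'])
    return p,T
def cloud(cam,name):
    s=np.load(f'pics/{name}.npz'); p,T=c2w(cam,s); d=s['d']
    v,u=np.mgrid[:384,:512]
    P=np.stack([(u-p['cx'])/p['fx']*d,(v-p['cy'])/p['fy']*d,d],-1)
    P=P@T[:3,:3].T+T[:3,3]; P[d==0]=np.nan
    return P,s['im']
E
python3 - <<'E'
from h import *
for c in ['scene','top','wrist']: shot(c,c+'0')
print(bot.get_state())
for c in ['scene','top','wrist']: print(bot.camera_params(c))
E
```

```text
{'clock': 0.15, 'joint_positions': array([ 1.13567417e+00,  2.91138847e-01, -1.53903339e-01,  1.12666237e+00,
       -6.15125209e-06,  1.43149393e+00]), 'joint_vel': array([ 0.00067295, -0.00184713,  0.00339702,  0.00137132,  0.00108845,
        0.00086583]), 'joint_efforts': array([ 1.14392940e-03, -5.37370205e+01,  3.31523001e+01,  1.14212546e-02,
       -1.90465489e-04, -5.94225980e-06]), 'tcp_pos': array([0.15292587, 0.50192976, 0.23088898]), 'orientation': array([-0.42101036,  0.56850719,  0.42069967,  0.56794511]), 'ft_force': array([-0.41091842, -0.87263508, -0.61800007]), 'moment': array([ 0.02829391,  0.03960729, -0.01551661]), 'opening': 0.0850705566550009}
{'fx': 366.68872271690157, 'fy': 366.68872271690157, 'cx': 251.4673457915573, 'cy': 187.07889958299205, 'world_to_cam': array([[ 0.89273458, -0.4503881 ,  0.01324828, -0.39441936],
       [-0.28989626, -0.5966287 , -0.7483277 ,  0.17167264],
       [ 0.3449422 ,  0.66421739, -0.6631969 ,  1.23328945],
       [ 0.        ,  0.        ,  0.        ,  1.        ]])}
{'fx': 364.029956747438, 'fy': 364.029956747438, 'cx': 251.04443289555616, 'cy': 188.24568932214922, 'world_to_cam': array([[ 1.10912589e-03, -9.99996553e-01, -2.37971683e-03,
        -2.37855325e-03],
       [-9.92831348e-01, -8.16751851e-04, -1.19520907e-01,
         4.36590460e-01],
       [ 1.19518552e-01,  2.49522120e-03, -9.92828832e-01,
         1.02320674e+00],
       [ 0.00000000e+00,  0.00000000e+00,  0.00000000e+00,
         1.00000000e+00]])}
{'fx': 298.44700499426, 'fy': 298.44700499426, 'cx': 252.55393100086698, 'cy': 189.30517076317992, 'mount': array([[ 1.54475891e-04, -3.04882051e-01,  9.52390105e-01,
        -1.42389529e-01],
       [-3.34204273e-04, -9.52390078e-01, -3.04881988e-01,
         7.92229792e-02],
       [ 9.99999932e-01, -2.71195926e-04, -2.49014190e-04,
         4.81808013e-04],
       [ 0.00000000e+00,  0.00000000e+00,  0.00000000e+00,
         1.00000000e+00]])}
```

View pics/scene0.png

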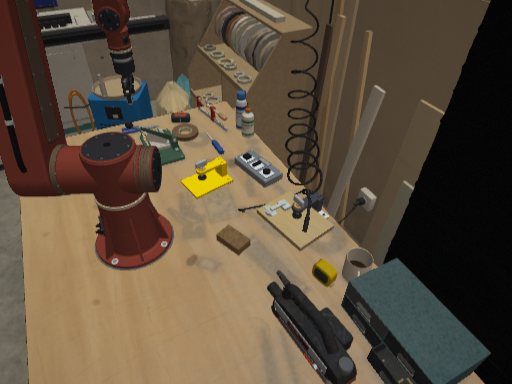

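View pics/top0.png

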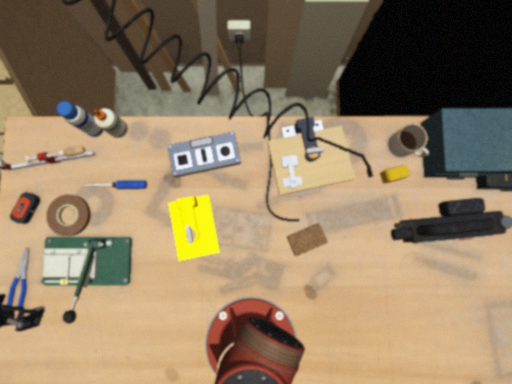

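View pics/wrist0.png

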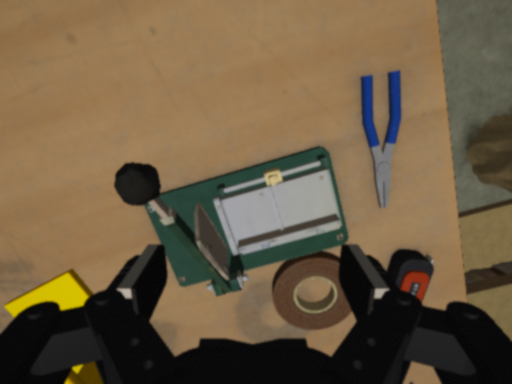

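```bash
python3 - <<'E'
from h import *
a=cv2.imread('pics/top0.png')[90:240,140:400]; b=cv2.imread('pics/scene0.png')[130:290,170:390]
cv2.imwrite('pics/c1.png',cv2.resize(a,(780,450),interpolation=cv2.INTER_CUBIC))
cv2.imwrite('pics/c2.png',cv2.resize(b,(792,576),interpolation=cv2.INTER_CUBIC))
P,im=cloud('top','top0')
for n,(u,v) in dict(k1=(184,159),k2=(203,156),k3=(222,153),panel=(194,168),b=(340,170),ts=(310,148),cab1=(310,130),cab2=(275,180),cab3=(350,152),cab4=(290,219),yj=(190,235),hin=(292,180),lead=(368,170)).items(): print(n,P[v,u].round(3))
E
```

```text
k1 [0.518 0.189 0.049]
k2 [0.526 0.135 0.05 ]
k3 [0.534 0.081 0.054]
panel [0.494 0.162 0.036]
b [ 0.489 -0.259  0.031]
ts [ 0.542 -0.165  0.084]
cab1 [ 0.594 -0.166  0.079]
cab2 [ 0.464 -0.073  0.001]
cab3 [ 0.507 -0.246  0.189]
cab4 [ 0.346 -0.107  0.083]
yj [0.303 0.156 0.116]
hin [ 0.457 -0.117  0.053]
lead [ 0.467 -0.298  0.16 ]
```

View pics/c1.png

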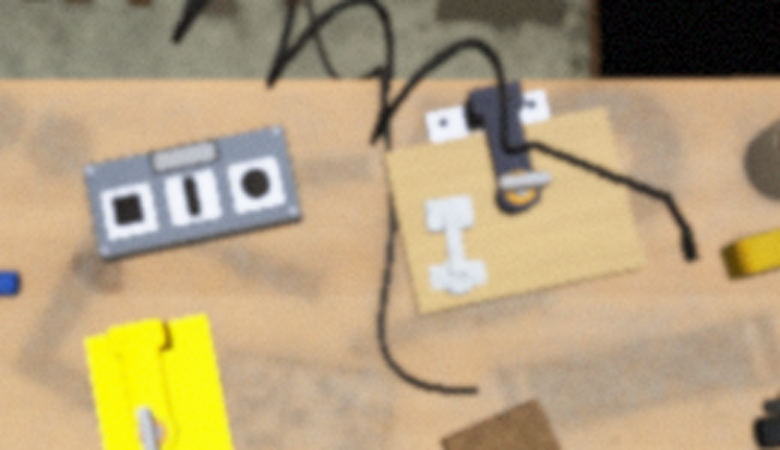

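View pics/c2.png

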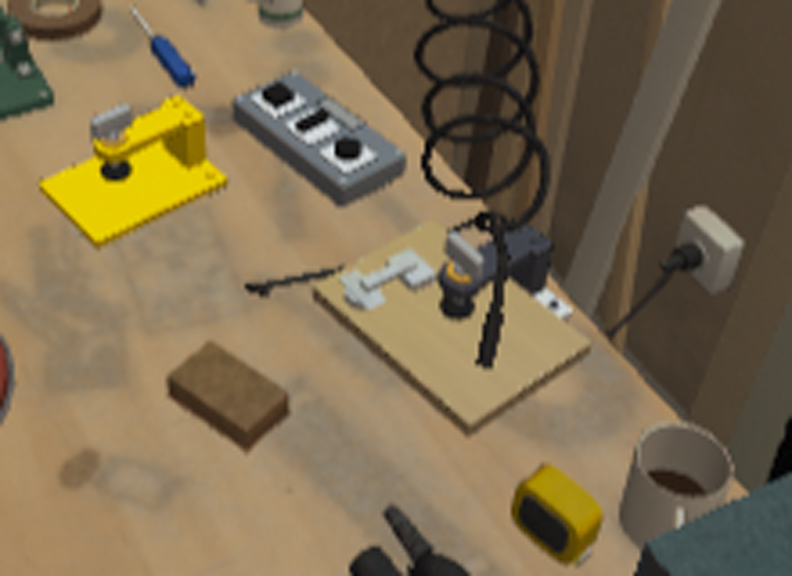

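```bash
cat >> h.py <<'E'
def goal(pos,zdir,s=None):
    """tool down, tool z along horizontal angle zdir(deg); returns tool-frame shift mm and rotvec deg"""
    s=s or bot.get_state(); M=R.from_quat(s['orientation']).as_matrix()
    x=np.array([0,0,-1.]);z=np.array([np.cos(np.radians(zdir)),np.sin(np.radians(zdir)),0]);y=np.cross(z,x)
    G=np.stack([x,y,z],1)
    t=M.T@(np.array(pos)-s['tcp_pos'])*1000; r=R.from_matrix(M.T@G).as_rotvec(degrees=True)
    return t.round(1),r.round(2)
E
python3 - <<'E'
from h import *
s=bot.get_state();M=R.from_quat(s['orientation']).as_matrix();print(M.round(3))
z=M[:,2];a=np.degrees(np.arctan2(z[1],z[0]));print(a)
P,im=cloud('top','top0')
Z=P[...,2]; m=(Z>.03)&(Z<.046)&(P[...,0]>.42)&(P[...,0]<.62)&(P[...,1]<.27)&(P[...,1]>.0)
pts=P[m][:,:2].astype(np.float32);r=cv2.minAreaRect(pts);print(r,len(pts))
g=im.max(2);bm=(g<70)&(Z>.045)&(Z<.06)&(P[...,0]>.45)&(P[...,0]<.6)&(P[...,1]<.25)&(P[...,1]>.03)
n,l,st,c=cv2.connectedComponentsWithStats(bm.astype(np.uint8))
for i in range(1,n):
    if st[i,4]>20: print(st[i],np.nanmean(P[l==i],0).round(4))
print(goal((.44,.13,.25),a),goal((.44,.13,.25),90),goal((.44,.13,.25),-90))
E
```

```text
[[-0.    -0.957  0.292]
 [-0.001  0.292  0.957]
 [-1.     0.    -0.001]]
73.05077979856362
((0.5364130735397339, 0.13435694575309753), (0.09616880118846893, 0.19993524253368378), 12.434477806091309) 1965
[222 148   6   7  35] [0.5409 0.0735 0.0521]
[179 156   7   8  47] [0.5157 0.1939 0.0521]
(array([ -18.9, -383. , -272.1]), array([-0.  , -0.05, -0.01])) (array([ -18.9, -383. , -272.1]), array([-1.695e+01, -5.000e-02, -1.000e-02])) (array([ -18.9, -383. , -272.1]), array([ 1.6305e+02, -2.0000e-02,  7.0000e-02]))
```

```bash
python3 - <<'E'
from h import *
for cam in ['top','scene']:
    P,im=cloud(cam,cam+'0'); g=im.max(2).astype(int)
    m=(g<90)&(P[...,2]>.12)&(P[...,0]>.3)&(P[...,0]<1.0)&(abs(P[...,1])<.45)
    v,u=np.nonzero(m); Q=P[m]
    i=np.argsort(Q[:,2])
    print(cam,len(i))
    for lo in np.arange(.12,.7,.02):
        k=(Q[:,2]>=lo)&(Q[:,2]<lo+.02)
        if k.any(): print(round(lo,2),k.sum(),'x',Q[k,0].min().round(3),Q[k,0].max().round(3),'y',Q[k,1].min().round(3),Q[k,1].max().round(3),'u',u[k].min(),u[k].max(),'v',v[k].min(),v[k].max())
E
```

```text
top 6486
0.12 518 x 0.314 0.953 y -0.45 0.449 u 81 425 v 0 231
0.14 842 x 0.459 0.939 y -0.45 0.392 u 105 422 v 0 174
0.16 608 x 0.467 0.927 y -0.449 0.45 u 73 426 v 0 170
0.18 446 x 0.481 0.913 y -0.45 0.45 u 72 430 v 0 163
0.2 442 x 0.492 0.897 y -0.449 0.352 u 111 434 v 0 157
0.22 403 x 0.702 0.886 y -0.449 0.322 u 120 438 v 0 70
0.24 315 x 0.702 0.873 y -0.45 0.449 u 66 442 v 0 66
0.26 326 x 0.7 0.86 y -0.45 0.425 u 72 446 v 0 63
0.28 312 x 0.7 0.843 y -0.45 -0.428 u 436 451 v 0 59
0.3 275 x 0.7 0.832 y -0.449 -0.426 u 440 457 v 0 55
0.32 339 x 0.7 0.818 y -0.45 -0.428 u 445 462 v 0 51
0.34 280 x 0.701 0.803 y -0.45 -0.43 u 451 467 v 0 45
0.36 271 x 0.701 0.791 y -0.45 -0.429 u 457 473 v 0 40
0.38 281 x 0.7 0.779 y -0.45 -0.429 u 462 480 v 0 35
0.4 239 x 0.702 0.763 y -0.45 -0.43 u 469 486 v 0 30
0.42 219 x 0.701 0.751 y -0.45 -0.43 u 476 494 v 0 24
0.44 187 x 0.7 0.736 y -0.45 -0.429 u 482 501 v 0 18
0.46 136 x 0.7 0.723 y -0.45 -0.429 u 490 508 v 0 11
0.48 47 x 0.701 0.71 y -0.45 -0.435 u 501 511 v 0 5
scene 2023
0.12 216 x 0.455 0.907 y -0.449 0.45 u 239 399 v 97 235
0.14 277 
[... 837 characters left out ...]
 -0.45 -0.436 u 432 436 v 140 148
0.46 32 x 0.699 0.708 y -0.45 -0.436 u 435 440 v 132 141
0.48 30 x 0.699 0.709 y -0.449 -0.436 u 438 442 v 125 134
0.5 38 x 0.697 0.707 y -0.45 -0.434 u 440 445 v 117 127
0.52 37 x 0.7 0.707 y -0.449 -0.436 u 443 449 v 110 119
0.54 42 x 0.7 0.714 y -0.45 -0.433 u 447 453 v 100 111
0.56 39 x 0.701 0.709 y -0.45 -0.436 u 451 456 v 93 103
0.58 37 x 0.698 0.706 y -0.45 -0.436 u 453 459 v 85 95
0.6 42 x 0.699 0.708 y -0.45 -0.436 u 457 463 v 76 87
0.62 47 x 0.697 0.706 y -0.45 -0.436 u 460 466 v 67 78
0.64 57 x 0.698 0.707 y -0.45 -0.435 u 462 470 v 57 69
0.66 57 x 0.696 0.708 y -0.45 -0.434 u 467 474 v 47 59
0.68 60 x 0.698 0.707 y -0.45 -0.435 u 472 479 v 37 49
```

```bash
python3 - <<'E'
from h import *
for cam in ['top','scene']:
    P,im=cloud(cam,cam+'0'); g=im.max(2).astype(int)
    m=(P[...,2]>.095)&(P[...,0]>.3)&(P[...,0]<.72)&(P[...,1]>-.36)&(P[...,1]<.1)
    v,u=np.nonzero(m); Q=P[m]
    print(cam,len(Q))
    for k in range(0,len(Q),max(1,len(Q)//45)): print(u[k],v[k],Q[k].round(3),g[v[k],u[k]])
E
```

```text
top 920
219 75 [0.719 0.082 0.158] 64
217 79 [0.709 0.087 0.155] 50
213 84 [0.697 0.098 0.152] 44
259 90 [ 0.687 -0.023  0.137] 51
264 91 [ 0.692 -0.037  0.116] 47
253 93 [ 0.675 -0.007  0.145] 75
247 96 [0.666 0.009 0.147] 49
243 100 [0.656 0.019 0.146] 43
295 103 [ 0.64  -0.115  0.166] 73
302 104 [ 0.644 -0.135  0.148] 94
238 106 [0.643 0.033 0.137] 46
239 107 [0.639 0.03  0.14 ] 84
288 108 [ 0.624 -0.096  0.175] 44
304 109 [ 0.635 -0.142  0.135] 43
236 111 [0.633 0.038 0.125] 106
286 112 [ 0.616 -0.091  0.168] 113
280 114 [ 0.609 -0.076  0.173] 58
232 116 [0.624 0.05  0.109] 119
308 117 [ 0.62  -0.156  0.113] 93
276 120 [ 0.595 -0.066  0.168] 114
309 122 [ 0.609 -0.16   0.105] 71
307 125 [ 0.601 -0.154  0.104] 53
270 128 [ 0.578 -0.051  0.153] 88
266 131 [ 0.575 -0.041  0.135] 55
264 134 [ 0.57  -0.036  0.124] 110
263 137 [ 0.568 -0.034  0.103] 145
317 138 [ 0.554 -0.173  0.145] 74
321 139 [ 0.549 -0.182  0.153] 77
325 140 [ 0.545 -0.192  0.157] 113
325 142 [ 0.541 -0.192  0.155] 122
331 144 [ 0.533 -0.205  0.165] 94
337 146 [ 0.527 -0.219  0.169] 90
317 148 [ 0.534 -0.178  0.115]
[... 1309 characters left out ...]
-0.16   0.119] 29
304 193 [ 0.559 -0.16   0.114] 21
305 194 [ 0.565 -0.159  0.106] 112
309 195 [ 0.529 -0.225  0.17 ] 32
298 197 [ 0.531 -0.167  0.113] 168
308 198 [ 0.505 -0.251  0.189] 31
310 199 [ 0.503 -0.263  0.196] 35
295 201 [ 0.522 -0.165  0.096] 78
311 201 [ 0.498 -0.275  0.201] 27
298 203 [ 0.526 -0.178  0.096] 81
302 204 [ 0.53  -0.195  0.105] 91
303 206 [ 0.531 -0.2    0.099] 92
308 209 [ 0.484 -0.285  0.182] 38
308 213 [ 0.479 -0.293  0.174] 36
308 216 [ 0.475 -0.3    0.17 ] 41
306 219 [ 0.467 -0.303  0.163] 38
306 221 [ 0.466 -0.306  0.159] 41
308 223 [ 0.472 -0.309  0.15 ] 54
303 226 [ 0.46  -0.304  0.138] 38
305 228 [ 0.461 -0.312  0.136] 40
302 231 [ 0.454 -0.31   0.125] 123
```

```bash
python3 - <<'E'
from h import *
print(goal((.541,.073,.10),102.4))
E
```

```text
(array([ 131.1, -496.3, -297. ]), array([-2.935e+01, -5.000e-02, -2.000e-02]))
```

Call:
play_rows(
  increments=[
    [0,-40,-24,-6,0,0],
    [0,-80,-48,-12,0,0],
    [0,-120,-72,-18,0,0],
    [0,-160,-96,-24,0,0],
    [0,-200,-120,-29.3,0,0],
  ],
  jaw=0,
  grip_force=40,
)

```text
clock: 0.65
tcp_pos: [0.3101, 0.3276, 0.2313]
orientation: [0.552, -0.442, -0.552, -0.442]
ft_force: [0.6, 0.4, 0.1]
opening: 0.0124
```

```bash
python3 - <<'E'
from h import *
s=bot.get_state();print(s['tcp_pos'],s['joint_positions'])
print(goal((.541,.073,.10),102.4))
E
```

```text
[0.31014114 0.32757759 0.23126695] [ 6.50431841e-01  1.50420554e-01 -3.35881494e-01  1.08445204e+00
 -1.92076632e-05  4.30188200e-01]
(array([ 131.3, -169.7, -298.9]), array([0.22, 0.  , 0.  ]))
```

Call:
play_rows(
  increments=[
    [0,-24,-42,0,0,0],
    [0,-48,-84,0,0,0],
    [0,-72,-126,0,0,0],
    [0,-96,-168,0,0,0],
    [0,-120,-210,0,0,0],
  ],
)

```text
clock: 1.15
tcp_pos: [0.4725, 0.1478, 0.2313]
orientation: [-0.551, 0.443, 0.551, 0.443]
ft_force: [-0.0, 1.0, 1.1]
opening: 0.0002
```

Call:
play_rows(
  increments=[
    [20,-25,-44,0,0,0],
    [50,-50,-89,0,0,0],
    [80,-50,-89,0,0,0],
    [110,-50,-89,0,0,0],
    [110,-50,-89,0,0,0],
  ],
)

```text
clock: 1.65
tcp_pos: [0.5364, 0.0728, 0.1175]
orientation: [-0.549, 0.445, 0.553, 0.442]
ft_force: [0.1, 0.7, 0.5]
opening: 0.0
```

```bash
python3 - <<'E'
from h import *
s=bot.get_state();print(s['tcp_pos'],s['ft_force'])
print(goal((.541,.073,.10),102.4))
shot('wrist','w1');shot('scene','s1')
E
```

```text
[0.53641339 0.07279118 0.1174524 ] [0.05244899 0.7171647  0.49781749]
(array([17.4, -4.7, -0.8]), array([-0.11,  0.1 , -0.42]))
```

View pics/w1.png

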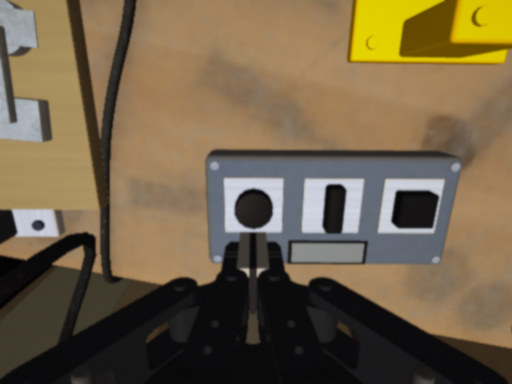

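View pics/s1.png

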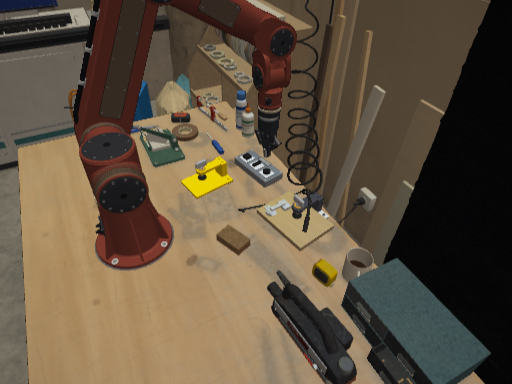

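```bash
python3 - <<'E'
from h import *
P,im=cloud('wrist','w1')
for n,(u,v) in dict(round=(254,208),bar=(333,208),sq=(414,210)).items():
    q=P[v-4:v+5,u-4:u+5].reshape(-1,3);print(n,np.nanmedian(q,0).round(4))
E
```

```text
round [0.5378 0.0753 0.052 ]
bar [0.5252 0.1329 0.0517]
sq [0.514  0.1926 0.0517]
```

Call:
play_rows(
  increments=[
    [30,-3,0,0,0,0],
    [57,-3,0,0,0,0],
    [57,-3,0,0,0,0],
    [57,-3,0,0,0,0],
  ],
)

```text
clock: 2.15
tcp_pos: [0.5431, 0.0744, 0.0661]
orientation: [0.551, -0.443, -0.551, -0.443]
ft_force: [1.8, -0.1, 0.8]
opening: 0.0003
```

Call:
play_rows(
  increments=[
    [10,3,0,0,0,0],
    [16,3,0,0,0,0],
    [19,3,0,0,0,0],
    [19,3,0,0,0,0],
  ],
)

```text
clock: 2.55
tcp_pos: [0.5401, 0.0735, 0.0461]
orientation: [0.551, -0.443, -0.551, -0.444]
ft_force: [-0.0, 1.1, 5.4]
opening: -0.0
```

Call:
play_rows(
  increments=[
    [1,0,0,0,0,0],
    [1,0,0,0,0,0],
    [1,0,0,0,0,0],
  ],
)

```text
clock: 2.85
tcp_pos: [0.5402, 0.0735, 0.0459]
orientation: [0.551, -0.443, -0.55, -0.444]
ft_force: [-4.9, 0.0, 16.5]
opening: -0.0
```

Call:
play_rows(
  increments=[
    [-15,0,0,0,0,0],
    [-30,0,30,0,0,0],
    [-30,0,75,0,0,0],
    [-30,0,121,0,0,0],
    [-30,0,121,0,0,0],
  ],
)

```text
clock: 3.35
tcp_pos: [0.512, 0.196, 0.0745]
orientation: [-0.552, 0.442, 0.552, 0.442]
ft_force: [0.0, -1.0, 0.2]
opening: 0.0002
```

```bash
python3 - <<'E'
from h import *
s=bot.get_state();print(s['tcp_pos'],s['ft_force'])
print(goal((.515,.193,.05),102.4))
E
```

```text
[0.51204318 0.19601567 0.07453594] [ 0.00665647 -0.9570094   0.22955287]
(array([24.5, -2.2, -3.6]), array([0.23, 0.09, 0.  ]))
```

Call:
play_rows(
  increments=[
    [12,-2,-3,0,0,0],
    [22,-2,-3,0,0,0],
    [29,-2,-3,0,0,0],
    [30,-2,-3,0,0,0],
    [30,-2,-3,0,0,0],
  ],
)

```text
clock: 3.85
tcp_pos: [0.5165, 0.1881, 0.0457]
orientation: [0.551, -0.444, -0.55, -0.444]
ft_force: [-7.6, -1.0, 27.0]
opening: -0.0005
```

Call:
play_rows(
  increments=[
    [-15,0,0,0,0,0],
    [-30,0,-25,0,0,0],
    [-30,0,-56,0,0,0],
    [-30,0,-56,0,0,0],
    [-30,0,-56,0,0,0],
  ],
)

```text
clock: 4.35
tcp_pos: [0.5278, 0.133, 0.0735]
orientation: [-0.55, 0.444, 0.551, 0.444]
ft_force: [-0.6, -0.1, -0.5]
opening: -0.0002
```

```bash
python3 - <<'E'
from h import *
s=bot.get_state();print(s['tcp_pos'],s['ft_force'])
print(goal((.527,.1335,.05),102.4))
E
```

```text
[0.52781752 0.13300073 0.07354243] [-0.64458732 -0.1163907  -0.49348311]
(array([23.5,  0.7,  0.7]), array([-0.22,  0.02, -0.07]))
```

Call:
play_rows(
  increments=[
    [12,0,0,0,0,0],
    [22,0,0,0,0,0],
    [28,0,0,0,0,0],
    [28.5,0,0,0,0,0],
    [28.5,0,0,0,0,0],
  ],
)

```text
clock: 4.85
tcp_pos: [0.5275, 0.1348, 0.0459]
orientation: [-0.551, 0.443, 0.551, 0.443]
ft_force: [-4.9, -1.3, 13.1]
opening: -0.0001
```

Call:
play_rows(
  increments=[
    [-48,0,0,0,0,0],
    [-96,10,0,0,0,0],
    [-140,20,-15,0,0,0],
    [-180,30,-35,0,0,0],
    [-210,45,-60,0,0,0],
  ],
  jaw=85,
)

```text
clock: 5.35
tcp_pos: [0.4972, 0.0665, 0.2576]
orientation: [0.552, -0.442, -0.551, -0.443]
ft_force: [0.6, -0.2, 0.8]
opening: 0.0723
```

Call:
play_rows(
  increments=[
    [0,20,-43,0,0,0],
    [0,40,-86,0,0,0],
    [0,60,-129,0,0,0],
    [0,80,-172,0,0,0],
    [0,98,-215,0,0,0],
  ],
)

```text
clock: 5.85
tcp_pos: [0.4464, -0.166, 0.2551]
orientation: [-0.551, 0.443, 0.551, 0.443]
ft_force: [1.0, -0.7, 0.1]
opening: 0.085
```

Call:
play_rows(
  increments=[
    [0,0,0,0,0,0],
    [0,0,0,0,0,0],
  ],
)

```text
clock: 6.05
tcp_pos: [0.4468, -0.1653, 0.255]
orientation: [-0.55, 0.444, 0.551, 0.444]
ft_force: [0.9, 0.8, -0.1]
opening: 0.0851
```

```bash
python3 - <<'E'
from h import *
s=bot.get_state();print(s['tcp_pos'],s['ft_force'])
shot('wrist','w2');shot('top','t2')
E
```

```text
[ 0.44683647 -0.16530743  0.25498527] [ 0.93178381  0.78205832 -0.13730071]
```

View pics/w2.png

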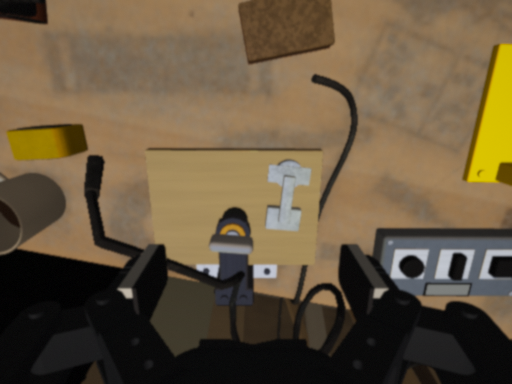

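```bash
python3 - <<'E'
from h import *
P,im=cloud('wrist','w2'); g=im.max(2).astype(int)
Z=P[...,2]
m=(Z>.106)&(Z<.122)&(np.hypot(P[...,0]-.53,P[...,1]+.17)<.035)&(g>100)
Q=P[m];print(len(Q),Q.mean(0).round(4)); print(cv2.minAreaRect(Q[:,:2].astype(np.float32)))
v,u=np.nonzero(m);print(u.min(),u.max(),v.min(),v.max())
for u0 in range(u.min(),u.max()+1,3):
    k=u==u0; print(u0,v[k].min(),v[k].max(),Q[k].mean(0).round(4))
# board
m=(abs(Z-.030)<.004)&(P[...,0]>.38)&(P[...,0]<.65)&(P[...,1]>-.33)&(P[...,1]<0)
print(cv2.minAreaRect(P[m][:,:2].astype(np.float32)))
P,im=cloud('top','t2');Z=P[...,2]
m=(abs(Z-.030)<.004)&(P[...,0]>.38)&(P[...,0]<.65)&(P[...,1]>-.33)&(P[...,1]<0)
print(cv2.minAreaRect(P[m][:,:2].astype(np.float32)))
c=im[90:210,240:400];cv2.imwrite('pics/t2c.png',cv2.resize(c,(800,600),interpolation=cv2.INTER_CUBIC))
w=cv2.imread('pics/w2.png')[190:310,150:310];cv2.imwrite('pics/w2c.png',cv2.resize(w,(800,600),interpolation=cv2.INTER_CUBIC))
E
```

```text
389 [ 0.5273 -0.1711  0.1138]
((0.5278355479240417, -0.17108216881752014), (0.011058066971600056, 0.04690186306834221), 6.083041667938232)
209 252 242 254
209 243 248 [ 0.5304 -0.1938  0.1114]
212 243 251 [ 0.53   -0.1903  0.114 ]
215 243 251 [ 0.5295 -0.1872  0.1139]
218 243 251 [ 0.5287 -0.184   0.114 ]
221 243 251 [ 0.528  -0.1809  0.114 ]
224 243 252 [ 0.5284 -0.1776  0.1139]
227 244 252 [ 0.5279 -0.1745  0.1139]
230 244 252 [ 0.5274 -0.1713  0.1136]
233 244 252 [ 0.5266 -0.1682  0.1139]
236 244 253 [ 0.5265 -0.165   0.1139]
239 245 253 [ 0.5263 -0.1618  0.1141]
242 245 253 [ 0.5256 -0.1586  0.1141]
245 245 253 [ 0.5251 -0.1555  0.1138]
248 245 254 [ 0.5251 -0.1522  0.1136]
251 247 252 [ 0.5247 -0.149   0.1131]
((0.5227594375610352, -0.17216148972511292), (0.17062996327877045, 0.2226419299840927), 11.970540046691895)
((0.549871563911438, -0.1182137280702591), (0.1395726203918457, 0.25361403822898865), 55.980796813964844)
```

View pics/w2c.png

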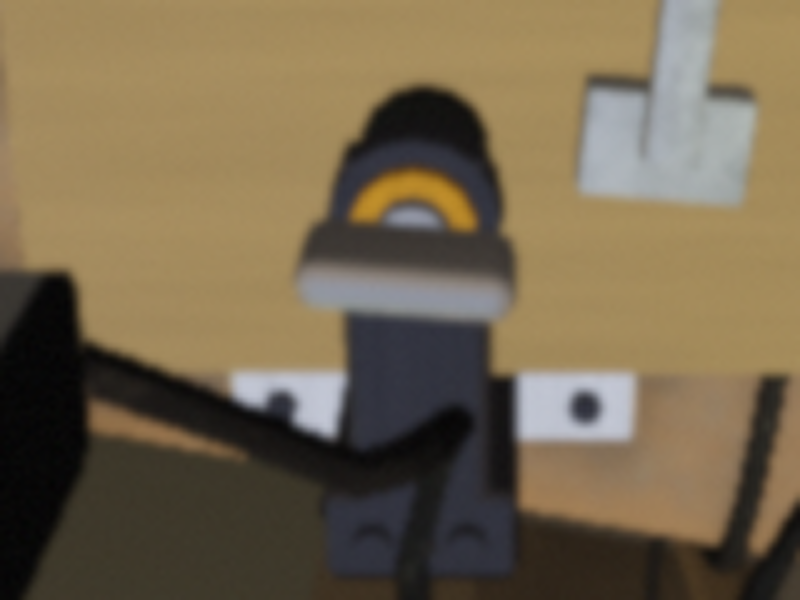

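View pics/t2c.png

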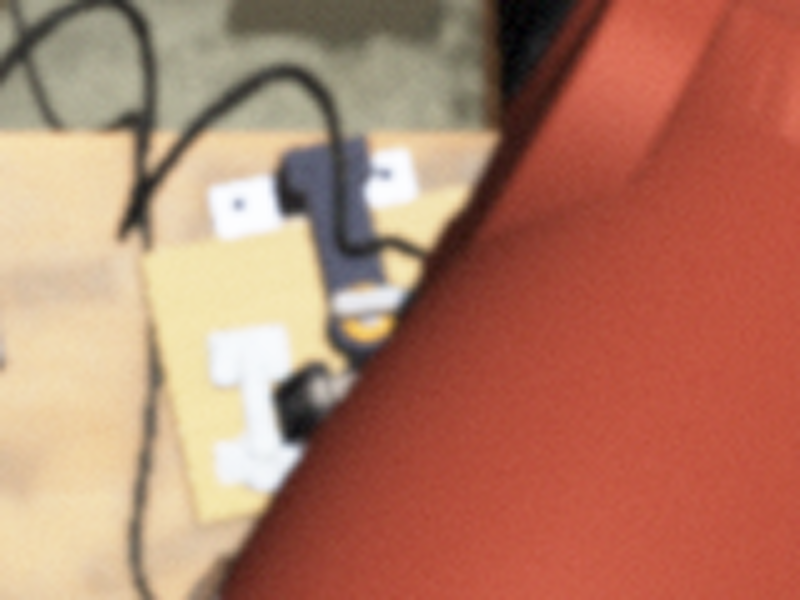

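```bash
python3 - <<'E'
from h import *
print(goal((.528,-.171,.17),7.))
P,im=cloud('wrist','w2');g=im.max(2).astype(int)
# cable near jig
d=np.hypot(P[...,0]-.528,P[...,1]+.171)
m=(P[...,2]>.095)&(d>.03)&(d<.1)&(g<90)
v,u=np.nonzero(m);Q=P[m]
for lo in range(30,100,5):
    k=(d[m]*1000>=lo)&(d[m]*1000<lo+5)
    if k.any(): print(lo,k.sum(),Q[k].mean(0).round(3),Q[k][:,2].min().round(3),Q[k][:,2].max().round(3))
E
```

```text
(array([ 85.2, -77.4, -24.4]), array([ 9.54e+01,  1.00e-02, -8.00e-02]))
30 71 [ 0.535 -0.197  0.157] 0.115 0.167
35 62 [ 0.529 -0.208  0.165] 0.158 0.169
40 67 [ 0.527 -0.211  0.167] 0.109 0.172
45 69 [ 0.526 -0.213  0.166] 0.105 0.175
50 50 [ 0.532 -0.207  0.158] 0.102 0.176
55 25 [ 0.583 -0.155  0.102] 0.101 0.103
60 22 [ 0.588 -0.155  0.102] 0.099 0.104
65 26 [ 0.589 -0.157  0.109] 0.097 0.285
70 299 [ 0.475 -0.202  0.275] 0.097 0.327
75 739 [ 0.473 -0.212  0.285] 0.097 0.332
80 1596 [ 0.466 -0.218  0.303] 0.101 0.336
85 2225 [ 0.455 -0.209  0.312] 0.105 0.342
90 7567 [ 0.443 -0.194  0.322] 0.109 0.346
95 8083 [ 0.44  -0.194  0.331] 0.114 0.35
```

Call:
play_rows(
  increments=[
    [0,0,0,8.5,0,0],
    [0,0,0,17,0,0],
    [0,0,0,25.5,0,0],
    [0,0,0,34,0,0],
    [0,0,0,42.5,0,0],
  ],
  jaw=40,
)

```text
clock: 6.65
tcp_pos: [0.4476, -0.1631, 0.2556]
orientation: [-0.352, 0.613, 0.352, 0.613]
ft_force: [1.6, -0.1, -0.3]
opening: 0.0402
```

Call:
play_rows(
  increments=[
    [0,0,0,8.5,0,0],
    [0,0,0,17,0,0],
    [0,0,0,25.5,0,0],
    [0,0,0,34,0,0],
    [0,0,0,42.5,0,0],
  ],
)

```text
clock: 7.15
tcp_pos: [0.4476, -0.1631, 0.2556]
orientation: [-0.105, 0.699, 0.106, 0.699]
ft_force: [-0.1, 0.1, 0.5]
opening: 0.0398
```

```bash
python3 - <<'E'
from h import *
print(goal((.528,-.171,.17),7.))
E
```

```text
(array([ 85.6, -31.3,  74.5]), array([ 1.017e+01, -1.000e-02, -2.000e-02]))
```

Call:
play_rows(
  increments=[
    [10,-6,15,5,0,0],
    [20,-12,30,10.2,0,0],
    [30,-20,45,10.2,0,0],
    [45,-31,74.5,10.2,0,0],
    [45,-31,74.5,10.2,0,0],
  ],
)

```text
clock: 7.65
tcp_pos: [0.5297, -0.1702, 0.2083]
orientation: [-0.045, 0.706, 0.046, 0.705]
ft_force: [0.1, -0.1, 0.3]
opening: 0.0398
```

```bash
python3 - <<'E'
from h import *
shot('wrist','w3'); shot('scene','s3')
print(goal((.528,-.171,.17),7.))
P,im=cloud('wrist','w3'); g=im.max(2).astype(int)
Z=P[...,2]
m=(Z>.106)&(Z<.122)&(np.hypot(P[...,0]-.53,P[...,1]+.17)<.035)&(g>100)
Q=P[m];print(len(Q),Q.mean(0).round(4)); print(cv2.minAreaRect(Q[:,:2].astype(np.float32)))
s=cv2.imread('pics/s3.png')[100:270,200:400];cv2.imwrite('pics/s3c.png',cv2.resize(s,(700,595),interpolation=cv2.INTER_CUBIC))
E
```

```text
(array([40.1, -0.6,  0.4]), array([ 0.31, -0.09, -0.06]))
741 [ 0.528  -0.169   0.1134]
((0.5282219052314758, -0.17024368047714233), (0.012003259733319283, 0.046281758695840836), 6.871677875518799)
```

View pics/w3.png

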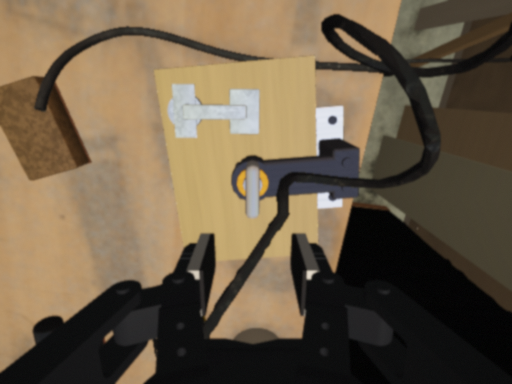

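View pics/s3c.png

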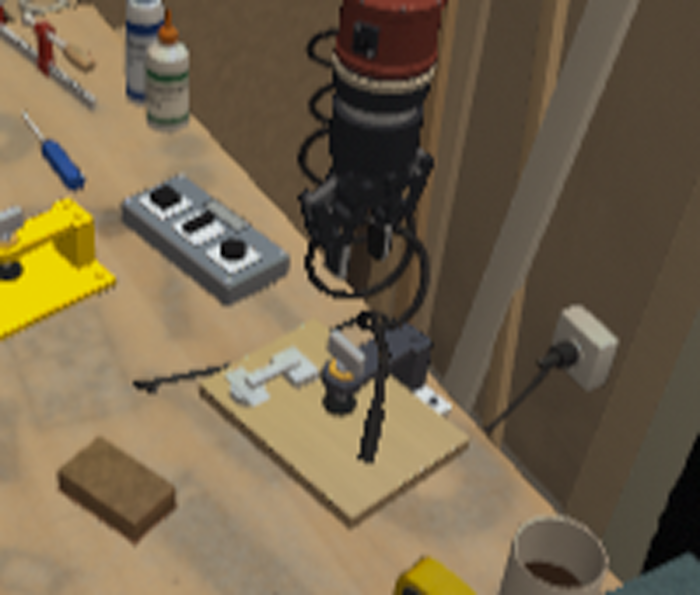

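Call:
play_rows(
  increments=[
    [20,0,-1,0,0,0],
    [30,0,-1.5,0,0,0],
    [36,0,-1.5,0,0,0],
    [40,0,-1.5,0,0,0],
    [40,0,-1.5,0,0,0],
  ],
  jaw=30,
)

```text
clock: 8.25
tcp_pos: [0.5259, -0.1723, 0.1708]
orientation: [-0.044, 0.706, 0.044, 0.706]
ft_force: [0.0, 0.3, 0.5]
opening: 0.0298
```

Call:
play_rows(
  increments=[
    [2,0,0,0,0,0],
    [4,0,0,0,0,0],
    [6,0,0,0,0,0],
    [6,0,0,0,0,0],
  ],
)

```text
clock: 8.65
tcp_pos: [0.526, -0.1724, 0.1646]
orientation: [-0.044, 0.706, 0.044, 0.706]
ft_force: [0.8, -0.5, -0.5]
opening: 0.0301
```

Call:
play_rows(
  increments=[
    [2,0,0,0,0,0],
    [4,0,0,0,0,0],
    [6,0,0,0,0,0],
    [6,0,0,0,0,0],
  ],
)

```text
clock: 9.05
tcp_pos: [0.5259, -0.1723, 0.1585]
orientation: [-0.044, 0.706, 0.044, 0.706]
ft_force: [0.0, -0.1, 0.4]
opening: 0.0296
```

Call:
play_rows(
  increments=[
    [2,2,1.5,0,0,0],
    [4,2,1.5,0,0,0],
    [6,2,1.5,0,0,0],
    [6,2,1.5,0,0,0],
  ],
)

```text
clock: 9.45
tcp_pos: [0.5271, -0.1701, 0.1525]
orientation: [-0.044, 0.706, 0.044, 0.706]
ft_force: [0.5, -0.0, 0.1]
opening: 0.0297
```

Call:
play_rows(
  increments=[
    [2,0,0,0,0,0],
    [4,0,0,0,0,0],
    [6,0,0,0,0,0],
    [6,0,0,0,0,0],
  ],
)

```text
clock: 9.85
tcp_pos: [0.5271, -0.1701, 0.1465]
orientation: [-0.044, 0.706, 0.044, 0.706]
ft_force: [-0.8, 1.1, -0.5]
opening: 0.0302
```

Call:
play_rows(
  increments=[
    [2,0,0,0,0,0],
    [4,0,0,0,0,0],
    [6,0,0,0,0,0],
    [6,0,0,0,0,0],
  ],
)

```text
clock: 10.25
tcp_pos: [0.5271, -0.1701, 0.1405]
orientation: [-0.044, 0.706, 0.044, 0.706]
ft_force: [0.4, -0.7, 0.6]
opening: 0.0299
```

```bash
python3 - <<'E'
from h import *
shot('wrist','w4'); shot('scene','s4')
s=cv2.imread('pics/s4.png')[130:270,220:380];cv2.imwrite('pics/s4c.png',cv2.resize(s,(680,595),interpolation=cv2.INTER_CUBIC))
E
```

```text
(no output)
```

View pics/w4.png

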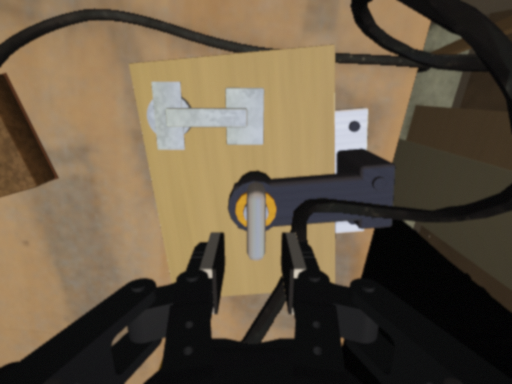

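View pics/s4c.png

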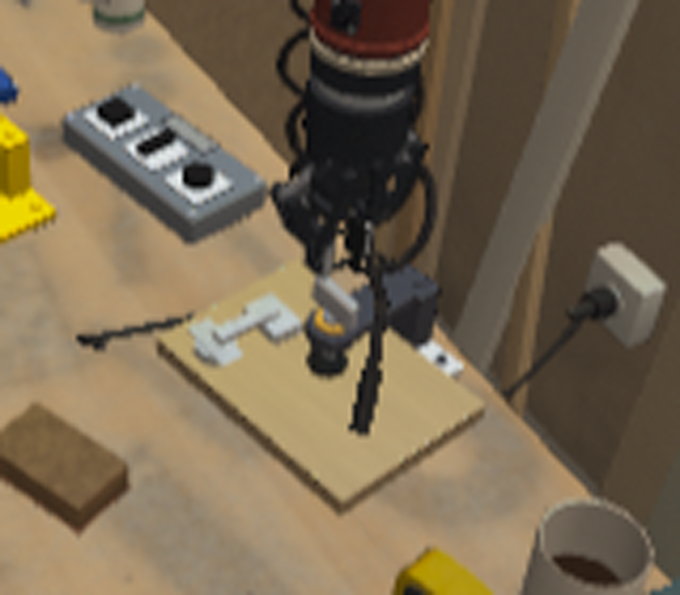

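Call:
play_rows(
  increments=[
    [2,0,0,0,0,0],
    [4,0,0,0,0,0],
    [6,0,0,0,0,0],
    [6,0,0,0,0,0],
  ],
)

```text
clock: 10.75
tcp_pos: [0.5271, -0.1701, 0.1344]
orientation: [-0.044, 0.706, 0.044, 0.706]
ft_force: [-0.8, 0.4, 0.4]
opening: 0.0301
```

Call:
play_rows(
  increments=[
    [2,0,0,0,0,0],
    [4,0,0,0,0,0],
    [6,0,0,0,0,0],
    [6,0,0,0,0,0],
  ],
)

```text
clock: 11.15
tcp_pos: [0.5272, -0.1701, 0.1285]
orientation: [-0.044, 0.706, 0.044, 0.706]
ft_force: [-0.1, -0.0, -0.3]
opening: 0.0296
```

Call:
play_rows(
  increments=[
    [2,0,0,0,0,0],
    [4,0,0,0,0,0],
    [6,0,0,0,0,0],
    [6,0,0,0,0,0],
  ],
)

```text
clock: 11.55
tcp_pos: [0.5271, -0.1701, 0.1225]
orientation: [-0.044, 0.706, 0.044, 0.706]
ft_force: [0.9, 0.4, 0.7]
opening: 0.0299
```

Call:
play_rows(
  increments=[
    [2,0,0,0,0,0],
    [4,0,0,0,0,0],
    [6,0,0,0,0,0],
    [6,0,0,0,0,0],
  ],
)

```text
clock: 11.95
tcp_pos: [0.5271, -0.1701, 0.1165]
orientation: [-0.044, 0.706, 0.044, 0.706]
ft_force: [0.4, -0.2, 0.3]
opening: 0.03
```

```bash
python3 - <<'E'
from h import *
shot('wrist','w5'); shot('scene','s5')
s=cv2.imread('pics/s5.png')[130:270,220:380];cv2.imwrite('pics/s5c.png',cv2.resize(s,(680,595),interpolation=cv2.INTER_CUBIC))
E
```

```text
(no output)
```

View pics/w5.png

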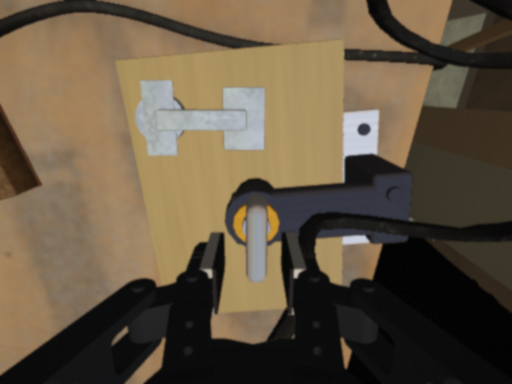

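View pics/s5c.png

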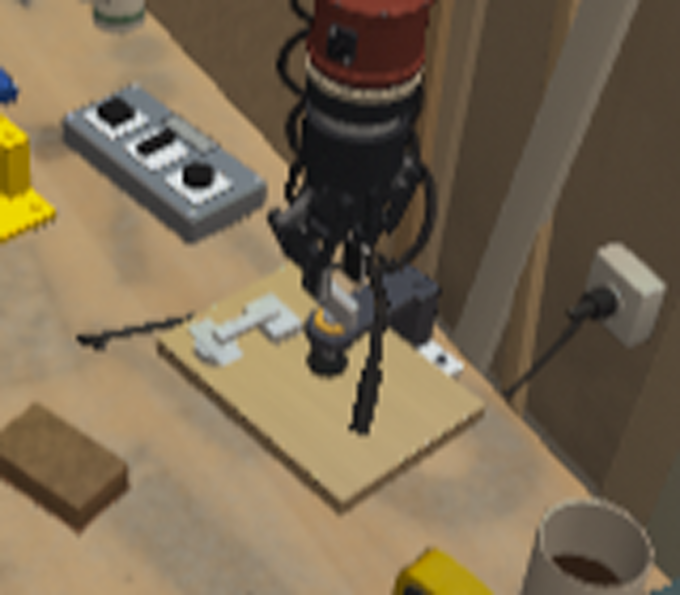

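Call:
play_rows(
  increments=[
    [2,0,0,0,0,0],
    [5,0,0,0,0,0],
    [8,0,0,0,0,0],
    [8,0,0,0,0,0],
  ],
)

```text
clock: 12.45
tcp_pos: [0.527, -0.1701, 0.1082]
orientation: [-0.044, 0.706, 0.044, 0.705]
ft_force: [-0.3, 0.3, 0.3]
opening: 0.03
```

Call:
play_rows(
  increments=[
    [2,0,0,0,0,0],
    [5,0,0,0,0,0],
    [8,0,0,0,0,0],
    [8,0,0,0,0,0],
  ],
)

```text
clock: 12.85
tcp_pos: [0.527, -0.1701, 0.1003]
orientation: [-0.044, 0.706, 0.044, 0.705]
ft_force: [-0.4, 0.2, 0.2]
opening: 0.0301
```

Call:
play_rows(
  increments=[
    [3,0,0,0,0,0],
    [6,0,0,0,0,0],
    [9,0,0,0,0,0],
    [12,0,0,0,0,0],
    [12,0,0,0,0,0],
  ],
)

```text
clock: 13.35
tcp_pos: [0.5271, -0.1701, 0.0883]
orientation: [-0.044, 0.706, 0.044, 0.706]
ft_force: [0.2, -0.2, -1.0]
opening: 0.0301
```

Clear so far. Close on the spade.

Call:
play_rows(
  increments=[
    [0,0,0,0,0,0],
    [0,0,0,0,0,0],
    [0,0,0,0,0,0],
    [0,0,0,0,0,0],
    [0,0,0,0,0,0],
  ],
  jaw=0,
  grip_force=60,
)

```text
clock: 13.85
tcp_pos: [0.529, -0.1701, 0.0894]
orientation: [-0.044, 0.705, 0.044, 0.707]
ft_force: [5.3, 2.7, -1.5]
opening: 0.011
```

```bash
python3 - <<'E'
from h import *
s=bot.get_state();print(s['tcp_pos'],s['ft_force'],s['moment'],s['opening'],s['joint_positions'])
E
```

```text
[ 0.52901553 -0.17013461  0.08938721] [ 5.293965    2.6987267  -1.54720981] [ 0.40612968 -0.96814279 -0.05386906] 0.010956922418436543 [-0.44363938  0.46381727 -0.2925549   0.81155231  0.00155614  1.00186734]
```

Call:
play_rows(
  increments=[
    [0,0,1.5,6,0,0],
    [0,0,1.5,12,0,0],
    [0,0,1.5,18,0,0],
    [0,0,1.5,24,0,0],
    [0,0,1.5,30,0,0],
  ],
)

```text
clock: 14.35
tcp_pos: [0.5298, -0.1702, 0.0894]
orientation: [0.141, 0.692, -0.141, 0.694]
ft_force: [3.0, 0.6, 1.0]
opening: 0.0108
```

```bash
cat > st.py <<'E'
from h import *
s=bot.get_state();z=R.from_quat(s['orientation']).as_matrix()[:,2]
print(s['clock'],s['tcp_pos'].round(4),s['ft_force'].round(1),s['moment'].round(3),s['opening'].round(4),'zang',np.degrees(np.arctan2(z[1],z[0])).round(2),z[2].round(3),'j6',s['joint_positions'][5].round(3))
E
python3 st.py
```

```text
Traceback (most recent call last):
  File "st.py", line 3, in <module>
    print(s['clock'],s['tcp_pos'].round(4),s['ft_force'].round(1),s['moment'].round(3),s['opening'].round(4),'zang',np.degrees(np.arctan2(z[1],z[0])).round(2),z[2].round(3),'j6',s['joint_positions'][5].round(3))
                                                                                       ^^^^^^^^^^^^^^^^^^
AttributeError: 'float' object has no attribute 'round'
```

```bash
sed -i "s/s\['opening'\].round(4)/round(s['opening'],4)/" st.py; python3 st.py
```

```text
14.35 [ 0.5298 -0.1702  0.0894] [3.  0.6 1. ] [ 0.128 -0.359  0.097] 0.0108 zang -23.08 0.002 j6 1.531
```

Call:
play_rows(
  increments=[
    [0,0,0,4,0,0],
    [0,0,0,4,0,0],
  ],
)

```text
clock: 14.55
tcp_pos: [0.5299, -0.1702, 0.0894]
orientation: [0.165, 0.687, -0.164, 0.688]
ft_force: [4.1, 1.2, 2.2]
opening: 0.011
```

```bash
python3 st.py
```

```text
14.55 [ 0.5299 -0.1702  0.0894] [4.1 1.2 2.2] [ 0.165 -0.575 -0.062] 0.011 zang -26.9 0.002 j6 1.598
```

Call:
play_rows(
  increments=[
    [0,0,0,3,0,0],
    [0,0,0,6,0,0],
    [0,0,0,6,0,0],
  ],
)

```text
clock: 14.85
tcp_pos: [0.53, -0.1703, 0.0894]
orientation: [0.2, 0.678, -0.199, 0.679]
ft_force: [5.8, 0.7, 1.1]
opening: 0.0108
```

```bash
python3 st.py
```

```text
14.85 [ 0.53   -0.1703  0.0894] [5.8 0.7 1.1] [ 0.234 -0.894 -0.1  ] 0.0108 zang -32.77 0.002 j6 1.7
```

Call:
play_rows(
  increments=[
    [0,0,0,3,0,0],
    [0,0,0,6,0,0],
    [0,0,0,6,0,0],
  ],
)

```text
clock: 15.15
tcp_pos: [0.5301, -0.1703, 0.0894]
orientation: [0.234, 0.666, -0.234, 0.668]
ft_force: [5.2, -1.3, 1.5]
opening: 0.0108
```

```bash
python3 st.py
```

```text
15.15 [ 0.5301 -0.1703  0.0894] [ 5.2 -1.3  1.5] [ 0.053 -0.962  1.44 ] 0.0108 zang -38.63 0.002 j6 1.803
```

Call:
play_rows(
  increments=[
    [0,0,0,3,0,0],
    [0,0,0,6,0,0],
    [0,0,0,6,0,0],
  ],
)

```text
clock: 15.45
tcp_pos: [0.5302, -0.1703, 0.0895]
orientation: [0.268, 0.653, -0.268, 0.655]
ft_force: [5.1, -1.3, 3.7]
opening: 0.0108
```

```bash
python3 st.py
```

```text
15.45 [ 0.5302 -0.1703  0.0895] [ 5.1 -1.3  3.7] [-0.095 -1.026  3.108] 0.0108 zang -44.51 0.003 j6 1.905
```

Call:
play_rows(
  increments=[
    [0,0,0,-4,0,0],
    [0,0,0,-8,0,0],
    [0,0,0,-11,0,0],
    [0,0,0,-11,0,0],
  ],
)

```text
clock: 15.85
tcp_pos: [0.53, -0.1703, 0.0894]
orientation: [0.204, 0.676, -0.204, 0.678]
ft_force: [6.7, 0.8, 2.0]
opening: 0.0108
```

```bash
python3 st.py
```

```text
15.85 [ 0.53   -0.1703  0.0894] [6.7 0.8 2. ] [ 0.183 -1.029  0.084] 0.0108 zang -33.58 0.002 j6 1.714
```

Call:
play_rows(
  increments=[
    [0,0,0,-7,0,0],
    [0,0,0,-14,0,0],
    [0,0,0,-21,0,0],
    [0,0,0,-28,0,0],
    [0,0,0,-35,0,0],
  ],
)

```text
clock: 16.35
tcp_pos: [0.5292, -0.1701, 0.0893]
orientation: [-0.01, 0.707, 0.01, 0.707]
ft_force: [2.4, 1.8, 5.9]
opening: 0.0113
```

```bash
python3 st.py
```

```text
16.35 [ 0.5292 -0.1701  0.0893] [2.4 1.8 5.9] [ 0.198 -0.358 -0.052] 0.0113 zang 1.59 0.001 j6 1.1
```

Call:
play_rows(
  increments=[
    [0,0,0,-7,0,0],
    [0,0,0,-14,0,0],
    [0,0,0,-21,0,0],
    [0,0,0,-28,0,0],
    [0,0,0,-35,0,0],
  ],
)

```text
clock: 16.85
tcp_pos: [0.5284, -0.1704, 0.0893]
orientation: [-0.222, 0.672, 0.222, 0.671]
ft_force: [-1.0, -0.1, 7.7]
opening: 0.0109
```

```bash
python3 st.py
```

```text
16.85 [ 0.5284 -0.1704  0.0893] [-1.  -0.1  7.7] [-0.259  0.348 -0.045] 0.0109 zang 36.57 -0.001 j6 0.489
```

Call:
play_rows(
  increments=[
    [0,0,0,-7,0,0],
    [0,0,0,-14,0,0],
    [0,0,0,-20.5,0,0],
    [0,0,0,-20.5,0,0],
    [0,0,0,-20.5,0,0],
  ],
)

```text
clock: 17.35
tcp_pos: [0.5281, -0.1708, 0.0893]
orientation: [-0.337, 0.623, 0.336, 0.621]
ft_force: [-2.9, -1.9, 8.0]
opening: 0.0109
```

```bash
python3 st.py; python3 - <<'E'
from h import *
shot('wrist','w6'); shot('scene','s6'); shot('top','t6')
P,im=cloud('wrist','w6'); g=im.max(2).astype(int)
Z=P[...,2]
m=(Z>.09)&(Z<.122)&(np.hypot(P[...,0]-.53,P[...,1]+.17)<.03)
Q=P[m];print(len(Q))
s=cv2.imread('pics/s6.png')[130:270,220:380];cv2.imwrite('pics/s6c.png',cv2.resize(s,(680,595),interpolation=cv2.INTER_CUBIC))
E
```

```text
17.35 [ 0.5281 -0.1708  0.0893] [-2.9 -1.9  8. ] [-0.567  0.549  0.049] 0.0109 zang 56.79 -0.002 j6 0.136
4101
```

View pics/w6.png

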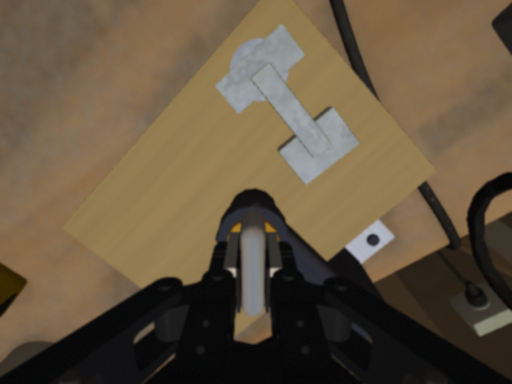

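View pics/s6c.png

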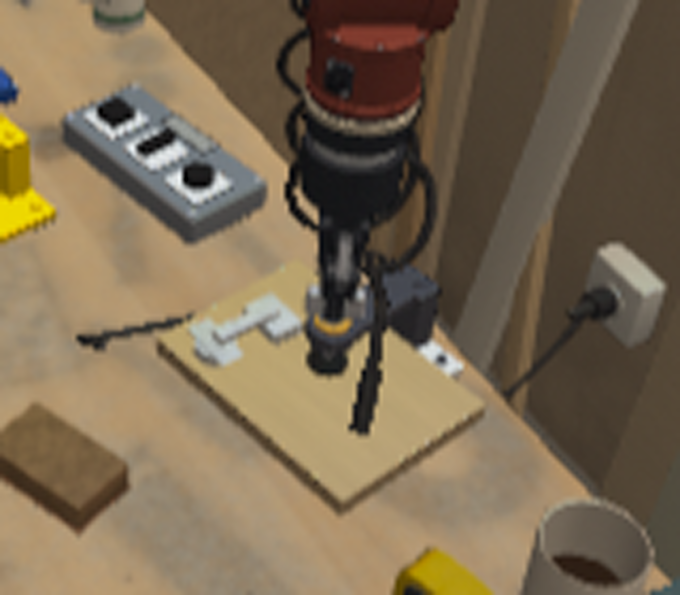

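Call:
play_rows(
  increments=[
    [0,0,0,0,0,0],
    [0,0,0,0,0,0],
    [0,0,0,0,0,0],
  ],
)

```text
clock: 17.8
tcp_pos: [0.5281, -0.1708, 0.0893]
orientation: [-0.336, 0.623, 0.336, 0.621]
ft_force: [-3.2, -1.8, 8.2]
opening: 0.0107
```

```bash
python3 st.py; python3 -c "
from rig import bot
print(bot.get_state()['joint_vel'].round(3)); print(bot.hand_in())"
```

```text
17.8 [ 0.5281 -0.1708  0.0893] [-3.2 -1.8  8.2] [-0.593  0.522  0.061] 0.0107 zang 56.77 -0.002 j6 0.136
[ 0.001  0.002  0.001 -0.002  0.001 -0.002]
the job is handed in; nothing more can be done
None
```

I carried out the whole sequence and handed the job in at 17.8 s; it reports no verdict.

- **Keys:** I pressed round, square and bar one at a time. Each ended with the fingertips at z ≈ 46 mm, about 6 mm of travel, and the push force rose to 13–27 N against the end of travel.
- **Thumbscrew on the aluminium jig:** I turned it clockwise until the moment about its axis rose to 3.1 N m. That puts the stop at a jaw angle of about −33.5°. On the way back the moment returned to zero at the same angle, so the head did not slip in the fingers.
- **Final setting:** The jaw stands at +56.8°, which is 90.3° back from the stop.
- **Grip:** I am still holding the head with the grip set to 60 N. The measured opening is 10.7 mm against the nominal 12 mm head, and the arm is at rest.
- **Things to leave alone:** The last pictures show the head lined up between the fingers and the hinge in its place. I did not measure the tape measure or the screwdriver, but the arm did not go down near either of them.
- **Cable over the jig:** A black cable hangs across the jig arm close to the fingers. No force showed on the way down.
- **Residual push:** A steady push of about 9 N remains on the wrist while gripping.

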